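# Latch the probe head onto a circuit board

## Task

Clamp the circuit board in its test fixture with the draw latch: hook the latch's claw over the keeper bar of the sliding probe head, draw it snug, then swing the lever over centre and down, and bed it on its rubber stop with one firm press of about 15 N near its end, so that it holds the head drawn in by itself. Be gentle: do not force the claw down onto metal, do not bear on the lever any harder than that once it is home, keep off the board, leave the other things on the bench where they are, and let go at the end.

Things in the scene. Friction and masses are not known exactly. Their poses are not given: they have to be found in the camera images.
- fixture: Board test fixture, screwed down: flat grey bed 335 x 140 mm, 15 mm thick. Origin: on the bench right under the lever pivot. x runs along the bed from lever to head and board (bed x -95 to +240 mm), y across, z up from the bench; lengths given are in this frame. The latch moves in the plane y = 0. Steel cheeks (x -17 to 17, y to 18 mm either side, top 48 mm) hold the pivot.
- lever (a joint): Swing of the lever about its pivot (axis along y), rad. Elevation of the lever above the fixture's +x = 1.047 + value, so 0.52 is upright; starts at 0.17 to 0.52, passes over centre near 1.95 and rests on its stop near 2.27, lying towards -x. Stiff, damped pivot (0.06 N m): stays where left while slack. Claw hooked, it needs up to about 10 N near its end; past centre it drops onto the stop by itself.
- lever_pivot (a point): On the lever's pivot axis, mid-width, 40 mm above the bench.
- lever_end (a point): Middle of the free end of the steel lever, a flat bar 16 mm wide (along y) and 6 mm thick that reaches 75 mm from the pivot.
- claw (a joint): Angle of the claw link on the lever, rad; link elevation above the fixture's +x = 0.349 + lever + this value. The link is pinned to the lever 14 mm from the lever pivot, on the line to the lever's end. Stiff pin (0.04 N m): while slack the link keeps its angle to the lever and rides up as the lever swings over, so draw the claw snug against the keeper before swinging the lever.
- grip_pin (a point): Centre of the grip pin: round cross pin 9 mm thick, 30 mm long (along y) on a lug above the claw, to be pinched by its two ends; it can turn between the fingers. In the link's frame (origin at its pin on the lever, x along the plate, z up) it lies at (82, +20) mm. With the claw hooked, fingers beside it may reach 20 mm below its centre.
- claw_nose: Round lower edge of the claw's hook, 5 mm thick, 16 mm wide; origin on its axis, at (81, -14) mm in the link's frame. The link is a steel plate 16 mm wide, 5 mm thick; the hook's inner face is at 79 mm, undercut by 10 degrees. The nose strikes first if the claw comes down on metal; press it with no more than 12 N.
- keeper (a point): Centre of the keeper, a steel bar 8 mm thick along y, 32 mm between posts, on the head; starts at x 72, z 31 mm. Behind it (+x) a slot for the hook, 4 to 21 mm beyond the bar's centre (wall top 5 mm above, floor 12 mm below that centre). Post tops are 6 mm above it. Hooked, the nose lies some 4 to 8 mm beyond and 5 to 9 mm below this point, the plate resting on the bar.
- head (a joint): Travel of the sliding aluminium probe head towards the lever (-x), m: 0 at start, about 0.0097 latched. A spring holds it back: 10 N at 0 plus 2.5 N per mm, and 1 N of friction. (Leading the slack claw along takes up to about 10 N.) It carries the keeper and, beyond the board, a row of brass probes that meet the board's edge.
- board: Green circuit board 70 x 80 mm in its nest, fixed; origin at the middle of its underside (x 155, z 27 mm). Press it with no more than 5 N.
- lever_stop: Black rubber stop, a post 14 mm across on the bed under the closed lever, 45 mm behind the pivot; origin at its foot, top 13.5 mm above that (28.5 mm above the bench). The latched lever alone presses it with a few N; bed it with more than 10 N and no more than 40 N on the stop (15 N at the lever's end gives about 28 N).
- green_card: Bystander, loose on the bench, not to be disturbed: green plug-in card 90 x 100 mm with a steel bracket; origin at the middle of its underside.
- blue_card: Bystander, loose on the bench, not to be disturbed: blue plug-in card 80 x 90 mm with a steel bracket; origin at the middle of its underside.
- tweezers: Bystander, loose on the bench, not to be disturbed: steel tweezers 130 mm long; origin at the middle of its underside.
- driver: Bystander, loose on the bench, not to be disturbed: screwdriver 150 mm long, black handle; origin at the middle of its underside.
- screw_tray: Bystander, loose on the bench, not to be disturbed: clear open tray 60 x 60 x 20 mm; origin at the middle of its underside.
- flux_jar: Bystander, loose on the bench, not to be disturbed: amber glass jar, 40 mm across, 50 mm high; origin at the middle of its underside.
- heatsink: Bystander, loose on the bench, not to be disturbed: finned aluminium heatsink 35 x 35 x 19 mm; origin at the middle of its underside.
- brush: Bystander, loose on the bench, not to be disturbed: brush 160 mm long, black handle; origin at the middle of its underside.

How it is judged:
By the outcome, as a careful person would: the job done as asked, in the order asked, and still so for the second after the job is handed in, with the robot touching nothing.
It also fails if it takes over 64 s, if anything falls off the work surface, if the arm or the gripper's body presses on something with over 40 N, if the wrist force passes 120 N, or if a joint passes its speed limit or range.

## Robot

A 6-joint arm with a two-finger parallel gripper is mounted at the origin on the work surface. World frame = base frame: x ahead of the robot, y to its left, z up, the work surface at z = 0. Lengths are in m, angles in rad, forces in N, time in s.
With the tool pointing down it reaches from about 0.375 to 0.975 m from the base axis. Payload 3.8 kg.
Tool frame: the origin (TCP) lies midway between the tips of the shut fingers; the grasp point (between the pads) lies 19 mm behind it; x points along the fingers, y is the direction in which the jaws open and shut, and the axes are right-handed (so a half turn about x gives the same grasp; the last joint's range is limited). The gripper opens to 85 mm and grips with 20 to 120 N. Pads are 22 mm wide; open, the fingers measure 114 mm over their backs; the gripper's body (76 mm by 85 mm) begins 54 mm behind the grasp point. The pads swing forward as they close: fully open they stand 13 mm farther back than shut.
Start: joints at [1.176, 0.264, 1.604, -0, 1.274, -0.037], TCP at [0.236, 0.632, 0.231] pointing down, gripper open.
Joint ranges: [-2.63, 2.63], [-0.94, 2.18], [0.31, 2.57], [-1.31, 4.45], [0, 2.66], [-2.55, 2.55]. Speed limits (rad/s): [2.57, 2.57, 3.14, 3.14, 3.14, 3.14].

## Interface

Orientations are given as [roll, pitch, yaw] about the fixed x, y, z axes, in that order (R = Rz(yaw) Ry(pitch) Rx(roll)).
In Python, from workcell import sense, grab_frame, camera_model, sign_off gives the robot as it stands.
- The arm moves only by the shell command python3 -m crank 'ROWS'. ROWS is JSON, a list of rows, each a list of 7 numbers: the turn, a rotation vector about the tool's x, y, z in degrees, then the shift along the tool's x, y, z in mm, then the opening, from -1 (shut) to 1 (fully open). In form: [[wx, wy, wz, tx, ty, tz, claw], ...]. A call has 1 to 5 rows; each row is the pose to reach, as a shift and turn from the pose commanded when the call began, along the tool's axes at that moment; what a row does not reach only later rows make up. A row lasts 1/8 s, in which the tool goes at most 62.5 mm and 10.7 degrees, less where a joint would pass 70% of its speed; a pose out of reach is approached as far as the arm can. A call with a gripper value outside its range is refused whole. The fingers move at their own pace and stop on an object; the grip force is fixed at half the most. Time passes only in rows, so rows that repeat a pose let the fingers close. It gives the time, the measured TCP pose, the force and the opening at its end, in the units of the state.
- sense(): the state, without advancing time (a new reading comes with each control period).
- grab_frame(name): name is "scene" or "top" or "wrist"; returns the picture (480x640x3 uint8, red, green, blue); there is no depth.
- camera_model(name): a dict with "fx", "fy", "cx", "cy" (pixels), "dist_coeffs" ([k1, k2, p1, p2, k3] as OpenCV has them; the pictures are not rectified), "rvec" (rotation vector, rad) and "tvec" (3), from world to camera coordinates, as OpenCV has them. Camera axes: x right, y down, z forward; pixel columns grow to the right and rows downward; lengths in m; the calibration is good to about 2 mm. A picture is of the moment at which its call begins: read the wrist's pose just before it. camera_model takes no time and is no camera call; for the wrist camera it gives the pose at the moment of the call.
- sign_off(): hands the job in, once; it reports no verdict.
The state is a dict: "time": time; "qpos": joint angles; "joint_velocities": joint speeds; "joint_efforts": joint torques, N m; "tool_pos": TCP position; "tool_rot": TCP orientation; "wrist_force": force on the tool from outside, world axes, zero at the start; "ft_torque": the same for the moment, N m; "grip_width": finger opening in m.
Only numpy, scipy, OpenCV 4.12 (cv2) and the standard library are available. Lean on these libraries where they do the work, as an engineer would, in place of code of your own. Each camera call takes 0.05 s, during which the arm holds its last target. There are 200 camera calls.

## Working session

There is one attempt and no reset: what is moved stays moved. The work goes in short steps, Python scripts to look and compute and a shell command to move; the robot and the scene stay as the last step left them, time stands still between calls to the robot, and variables do not carry over. Pictures are saved under pics/ and viewed, about 8 in all and at most 12, crops included, and the job is handed in when it is done.

```bash
mkdir -p pics; ls
python3 - <<'E'
from workcell import *
import cv2
print(sense())
for n in("scene","top","wrist"):
    im=grab_frame(n);cv2.imwrite(f"pics/{n}0.png",im[:,:,::-1]);print(n,camera_model(n))
E
```

```text
pics
{'time': 0.0, 'qpos': array([ 1.17608442e+00,  2.64756470e-01,  1.60540423e+00, -1.71511784e-05,
        1.27374528e+00, -3.68766781e-02]), 'joint_velocities': array([ 0.00027806, -0.00237775, -0.00132105, -0.0003208 , -0.00031611,
       -0.00030815]), 'joint_efforts': array([-4.20365159e-04, -5.15119958e+01, -3.67305779e+01, -2.57499937e-05,
        1.30614237e-02, -1.74215991e-06]), 'tool_pos': array([0.23611591, 0.63154213, 0.22994351]), 'tool_rot': array([-1.6005888 ,  1.56848294, -1.95841899]), 'wrist_force': array([-0.49419042,  0.72892001, -0.52326272]), 'ft_torque': array([-0.02060974,  0.02296287, -0.01022074]), 'grip_width': 0.085361105965674}
scene {'fx': 557.8639117374664, 'fy': 557.8639117374664, 'cx': 318.2426496534547, 'cy': 233.3180306443366, 'dist_coeffs': array([-0.01118895,  0.        ,  0.        ,  0.        ,  0.        ]), 'rvec': array([ 2.24921816,  1.28752523, -0.40047591]), 'tvec': array([-0.28939943, -0.30836292,  1.9025335 ])}
top {'fx': 464.56725587540825, 'fy': 464.56725587540825, 'cx': 316.87756305922653, 'cy': 240.70423443964665, 'dist_coeffs': array([-0.11369969,  0.        ,  0.        ,  0.        ,  0.        ]), 'rvec': array([ 2.20802075, -2.14948536,  0.08012465]), 'tvec': array([0.02142606, 0.52248384, 1.09167578])}
wrist {'fx': 382.1206134135061, 'fy': 382.1206134135061, 'cx': 319.1274244528142, 'cy': 241.64103024325286, 'dist_coeffs': array([-0.07456078,  0.        ,  0.        ,  0.        ,  0.        ]), 'rvec': array([-2.36728777, -1.64348842, -0.24632096]), 'tvec': array([-0.67309655, -0.0388211 ,  0.38045747])}
```

View pics/top0.png

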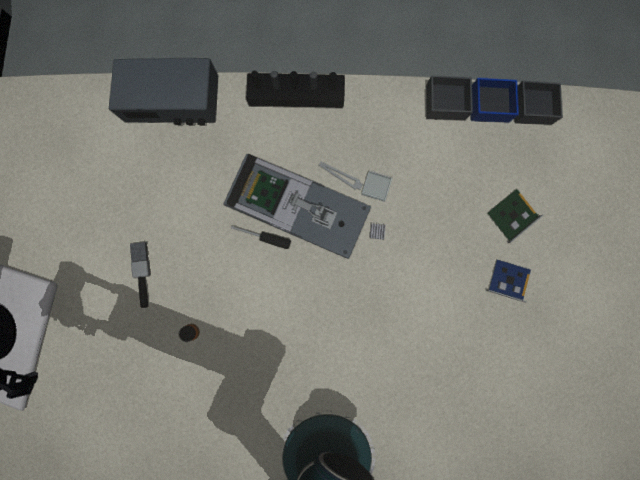

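View pics/scene0.png

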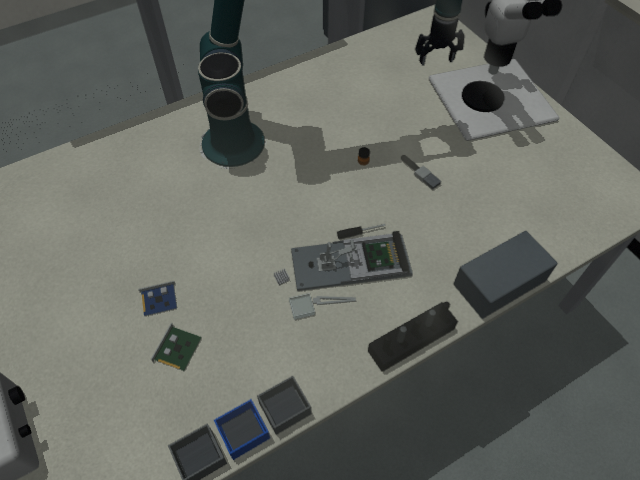

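```bash
cat > h.py <<'E'
import numpy as np,cv2
from workcell import *
from scipy.spatial.transform import Rotation as R
def cam(n):
    c=camera_model(n);K=np.array([[c['fx'],0,c['cx']],[0,c['fy'],c['cy']],[0,0,1]]);return K,c['dist_coeffs'],c['rvec'],c['tvec']
def proj(P,c):
    K,d,r,t=c;return cv2.projectPoints(np.array(P,float).reshape(-1,1,3),r,t,K,d)[0].reshape(-1,2)
def ray(uv,c):
    K,d,r,t=c;p=cv2.undistortPoints(np.array(uv,float).reshape(-1,1,2),K,d).reshape(-1,2)
    M=cv2.Rodrigues(r)[0];return -M.T@t,np.c_[p,np.ones(len(p))]@M
def onz(uv,c,z):
    o,d=ray(uv,c);return o+d*((z-o[2])/d[:,2])[:,None]
def toolR(s): return R.from_euler('xyz',s['tool_rot']).as_matrix()
E
python3 - <<'E'
from h import *
c=cam("top")
print(onz([[370,207],[350,257],[224,205],[248,154],[341,224]],c,.015))
im=cv2.imread("pics/top0.png")[140:270,215:400]
cv2.imwrite("pics/c1.png",cv2.resize(im,None,fx=4.3,fy=4.3,interpolation=cv2.INTER_CUBIC))
s=sense();print(toolR(s)); M=cv2.Rodrigues(camera_model("wrist")['rvec'])[0]; print(M, -M.T@camera_model("wrist")['tvec'])
E
```

```text
[[ 0.60752095 -0.09102531  0.015     ]
 [ 0.48505486 -0.04506053  0.015     ]
 [ 0.60331992  0.26398957  0.015     ]
 [ 0.73150052  0.21064097  0.015     ]
 [ 0.56414155 -0.02162333  0.015     ]]
[[-6.46653461e-04  3.50170282e-01  9.36685836e-01]
 [-1.69607737e-03  9.36684301e-01 -3.50170879e-01]
 [-9.99998353e-01 -1.81513086e-03 -1.17942528e-05]]
[[ 0.34995558  0.9367618  -0.00290253]
 [ 0.89475034 -0.33334018  0.29716351]
 [ 0.2774039  -0.10659107 -0.95482219]] [0.1647487  0.65814387 0.37285177]
```

View pics/c1.png

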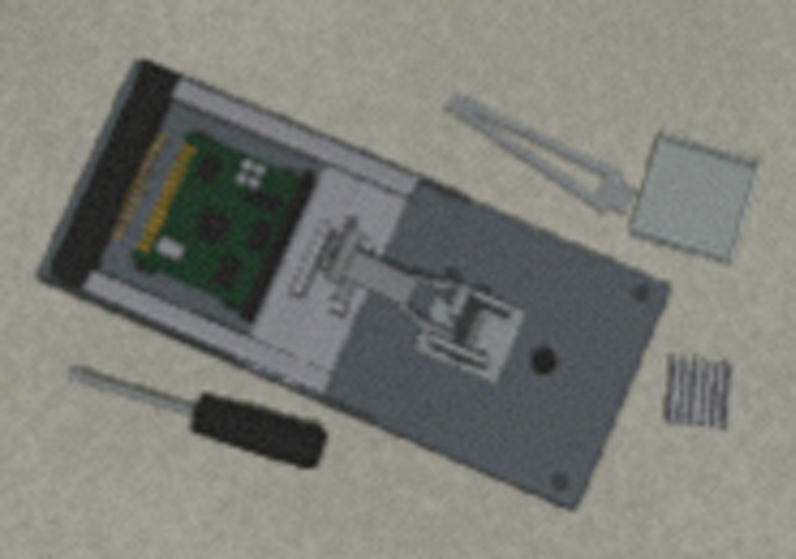

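Run:
```python
from h import *
c=cam("top")
uv=np.array([[668,287],[575,508],[40,278],[142,60]])/4.3+[215,140]
W=onz(uv,c,.015)[:,:2]
F=np.array([[-.095,-.07],[-.095,.07],[.24,.07],[.24,-.07]])
a=F-F.mean(0);b=W-W.mean(0);H=a.T@b;th=np.arctan2(H[0,1]-H[1,0],H[0,0]+H[1,1])
Rm=np.array([[np.cos(th),-np.sin(th)],[np.sin(th),np.cos(th)]]);t=W.mean(0)-Rm@F.mean(0)
print(np.degrees(th),t);print((W-(F@Rm.T+t))*1000)
st=onz(np.array([[543,360]])/4.3+[215,140],c,.0285)[0,:2];print("stop in fixture",Rm.T@(st-t))
```

```text
68.00658904595628 [0.57940455 0.01776666]
[[-0.56160313  4.67219435]
 [ 3.31680759  2.05567288]
 [-0.18376472 -3.23046868]
 [-2.57143974 -3.49739855]]
stop in fixture [-0.04260748  0.00020361]
```

```bash
cat >> h.py <<'E'
TH=68.0;T0=np.array([0.5794,0.0178])
try:
    exec(open('cal.py').read())
except FileNotFoundError: pass
def RF():
    return R.from_euler('z',TH,degrees=True).as_matrix()
def f2w(p): return np.asarray(p)@RF().T+np.r_[T0,0]
def w2f(p): return (np.asarray(p)-np.r_[T0,0])@RF()
def pos():
    s=sense();A=RF().T@toolR(s);print("t",round(s['time'],2),"fix tcp mm",(w2f(s['tool_pos'])*1000).round(1),"F fix",(RF().T@s['wrist_force']).round(1),"grip",round(s['grip_width']*1000,1));return s,A
def goto(pf,Rgoal=None):
    """print tool-frame move to reach fixture pos pf (mm); Rgoal=tool axes (cols) in fixture"""
    s,A=pos();d=A.T@(np.array(pf)/1000-w2f(s['tool_pos']))*1000
    G=np.array([[0,0,-1],[0,-1,0],[-1,0,0]]).astype(float) if Rgoal is None else Rgoal
    print("move",R.from_matrix(A.T@G).as_rotvec(degrees=True).round(2),d.round(1),"q",s['qpos'].round(2))
E
python3 -m crank '[[9,0,0,4,-33,46,1],[18,0,0,8,-66,92,1],[27,0,0,12,-99,138,1],[36,0,0,16,-132,184,1],[45,0,0,20,-165,230,1]]'
python3 -c "
from h import *
goto([75,0,150])"
```

```text
time: 0.78
tool_pos: [0.3946, 0.3954, 0.2109]
tool_rot: [-0.542, 1.571, -1.69]
wrist_force: [-0.2, -0.5, -0.1]
grip_width: 0.0854
t 0.78 fix tcp mm [280.9 312.8 210.9] F fix [-0.5 -0.  -0.1] grip 85.4
move [4.622e+01 1.000e-02 0.000e+00] [ 61.   67.7 368.3] q [ 0.74  0.06  1.88 -0.    1.2   0.32]
```

```bash
python3 -m crank '[[9,0,0,11,12,60,1],[18,0,0,22,24,120,1],[27,0,0,33,36,180,1],[36,0,0,44,48,240,1],[46,0,0,55,60,300,1]]'
python3 -c "
from h import *
goto([75,0,150])"
```

```text
time: 1.4
tool_pos: [0.5738, 0.1473, 0.1558]
tool_rot: [-3.039, 1.571, 1.293]
wrist_force: [0.7, 0.9, 0.3]
grip_width: 0.0853
t 1.4 fix tcp mm [118.   53.7 155.8] F fix [ 1.1 -0.3  0.3] grip 85.3
move [ 0.17 -0.01  0.  ] [ 5.8 53.5 43.1] q [0.21 0.17 1.86 0.   1.11 0.59]
```

```bash
python3 -m crank '[[0,0,0,3,27,22,1],[0,0,0,6,53,43,1],[0,0,0,6,53,43,1]]'
python3 - <<'E'
from h import *
import pickle
pos();c=cam("wrist");im=grab_frame("wrist")
pickle.dump(c,open("camw1.pkl","wb"));cv2.imwrite("pics/w1.png",im[:,:,::-1])
E
```

```text
time: 1.78
tool_pos: [0.6071, 0.0875, 0.1495]
tool_rot: [-0.736, 1.57, -2.685]
wrist_force: [-0.3, 1.2, -0.8]
grip_width: 0.0854
t 1.77 fix tcp mm [ 75.    0.4 149.5] F fix [ 1.   0.8 -0.8] grip 85.4
```

View pics/w1.png

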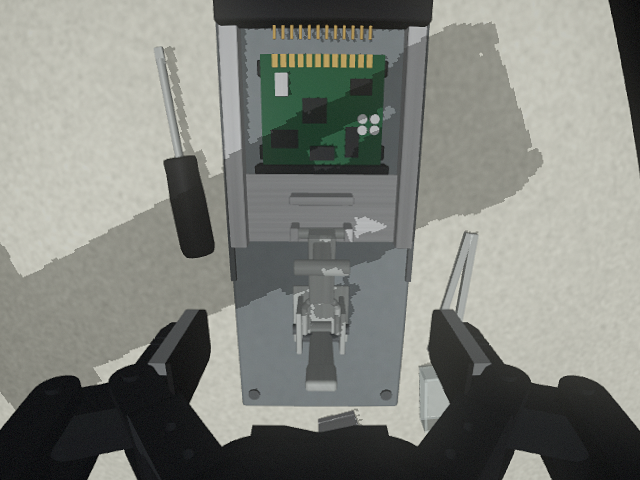

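Run:
```python
import cv2
im=cv2.imread("pics/w1.png")[180:415,205:435]
g=cv2.convertScaleAbs(im,alpha=1.4)
cv2.imwrite("pics/c2.png",cv2.resize(g,None,fx=2.5,fy=2.5,interpolation=cv2.INTER_CUBIC))
```

```text
(no output)
```

View pics/c2.png

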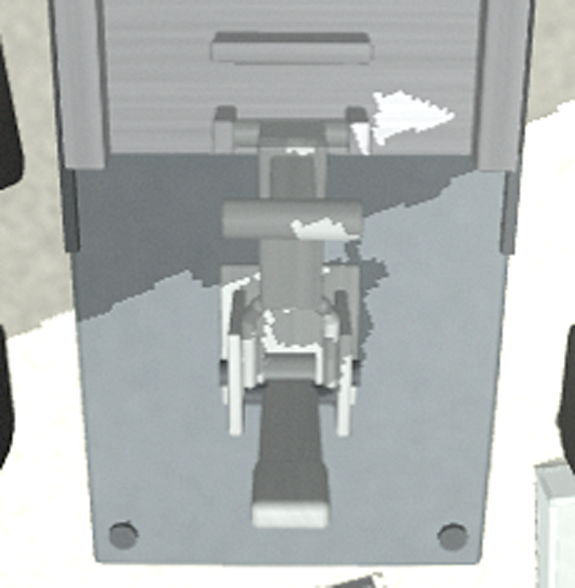

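```bash
cat > fit.py <<'E'
from h import *
import pickle
from scipy.optimize import least_squares
def link(lev,cl,keeper=None):
    a=1.047+lev;b=0.349+lev+cl
    piv=np.array([0,40.]);e=piv+75*np.array([np.cos(a),np.sin(a)]);o=piv+14*np.array([np.cos(a),np.sin(a)])
    X=np.array([np.cos(b),np.sin(b)]);Z=np.array([-np.sin(b),np.cos(b)])
    return dict(end=e,o=o,pin=o+82*X+20*Z,nose=o+81*X-14*Z,b=b,a=a)
E
cat > f1.py <<'E'
from fit import *
c=pickle.load(open("camw1.pkl","rb"))
S=lambda p:np.array(p)/2.5+[205,180]
uv=np.vstack([S([[223,219],[362,220],[290.5,514],[235,133],[348,133],[97,562],[482,565]])])
def model(p):
    th,x,y,lev,cl=p;k=link(lev,cl)
    P=np.array([[k['pin'][0],15,k['pin'][1]],[k['pin'][0],-15,k['pin'][1]],[k['end'][0],0,k['end'][1]],[72,16,33],[72,-16,33],[-95,70,15],[-95,-70,15]])/1000
    M=R.from_euler('z',th,degrees=True).as_matrix()
    return proj(P@M.T+[x,y,0],c)
r=least_squares(lambda p:np.r_[(model(p)-uv).ravel(),(p[0]-68)/.5],[68,*T0,.3,-.3],x_scale=[1,.01,.01,.1,.1])
p=r.x;k=link(*p[3:]);print(p);print((model(p)-uv).round(1));print(k)
open("cal.py","w").write(f"TH={p[0]};T0=np.array([{p[1]},{p[2]}])\n")
E
python3 f1.py
```

```text
[ 6.81558614e+01  5.81961480e-01  2.09678959e-02  4.33616952e-01
 -4.40467215e-01]
[[ 0.   0.1]
 [ 0.2 -0.1]
 [ 0.4  0. ]
 [-0.2 -0.5]
 [-0.  -0.4]
 [-1.4  1.2]
 [ 0.7  0.5]]
{'end': array([  6.75428978, 114.69524463]), 'o': array([ 1.26080076, 53.94311233]), 'pin': array([ 71.79745831, 100.29588939]), 'nose': array([82.26286452, 67.93116673]), 'b': np.float64(0.3421497361162902), 'a': np.float64(1.4806169515415606)}
```

```bash
cat >> fit.py <<'E'
def inv_pin(pt,g=(.3,-.6)):
    from scipy.optimize import fsolve
    return fsolve(lambda q:link(*q)['pin']-np.array(pt),g)
def inv_nose(pt,g=(.3,-.9)):
    from scipy.optimize import fsolve
    return fsolve(lambda q:link(*q)['nose']-np.array(pt),g)
E
python3 - <<'E'
from fit import *
for n in [(82.26,67.9),(84,60),(84,50),(84,40),(84,33),(84,28),(83,24.5),(82,24),(80,24),(78.5,24),(78,24),(77.5,24)]:
    q=inv_nose(n);k=link(*q);print(n,q.round(3),"pin",k['pin'].round(1),"end",k['end'].round(1),"b",np.degrees(k['b']).round(1))
E
python3 -c "
from h import *
a=np.radians(15);G=np.array([[-np.sin(a),0,-np.cos(a)],[0,-1,0],[-np.cos(a),0,np.sin(a)]]).T
X=G[:,0]; print(X)
goto(np.array([71.8,0,100.3])+17*X,G)
goto(np.array([71.8,0,100.3])-30*X,G)"
```

```text
(82.26, 67.9) [ 0.434 -0.441] pin [ 71.8 100.3] end [  6.7 114.7] b 19.6
(84, 60) [ 0.378 -0.481] pin [76.7 93.2] end [ 10.9 114.2] b 14.1
(84, 50) [ 0.388 -0.613] pin [80.8 83.9] end [ 10.1 114.3] b 7.1
(84, 40) [ 0.312 -0.657] pin [84.9 74. ] end [ 15.8 113.3] b 0.2
(84, 33) [ 0.208 -0.636] pin [87.7 66.8] end [ 23.3 111.3] b -4.5
(84, 28) [ 0.11  -0.594] pin [89.6 61.6] end [ 30.2 108.7] b -7.8
(83, 24.5) [ 0.096 -0.625] pin [90.1 57.8] end [ 31.1 108.3] b -10.3
(82, 24) [ 0.151 -0.69 ] pin [89.4 57.2] end [ 27.3 109.8] b -10.9
(80, 24) [ 0.285 -0.831] pin [87.6 57.1] end [ 17.8 112.9] b -11.3
(78.5, 24) [ 0.386 -0.936] pin [86.3 57.1] end [ 10.3 114.3] b -11.5
(78, 24) [ 0.421 -0.971] pin [85.8 57.1] end [  7.7 114.6] b -11.5
(77.5, 24) [ 0.455 -1.006] pin [85.3 57.1] end [  5.1 114.8] b -11.6
[-0.25881905  0.         -0.96592583]
t 1.82 fix tcp mm [ 72.1   2.5 149.7] F fix [ 0.4 -0.1  0.3] grip 85.5
move [  0.23 -14.98   0.04] [65.8  2.6  4.7] q [0.1  0.21 1.82 0.   1.11 0.48]
t 1.82 fix tcp mm [ 72.1   2.5 149.7] F fix [ 0.4 -0.1  0.3] grip 85.5
move [  0.23 -14.98   0.04] [20.4  2.5 -7.5] q [0.1  0.21 1.82 0.   1.11 0.48]
```

```bash
python3 -m crank '[[0,-7,0,10,1.3,-4,1],[0.2,-15,0,20.4,2.5,-7.5,1],[0.2,-15,0,20.4,2.5,-7.5,1],[0.2,-15,0,20.4,2.5,-7.5,1]]' >/dev/null
cat >> h.py <<'E'
def tilt(d):
    a=np.radians(d);return np.array([[-np.sin(a),0,-np.cos(a)],[0,-1,0],[-np.cos(a),0,np.sin(a)]]).T
E
python3 -c "
from h import *
G=tilt(15)
goto(np.array([71.8,0,100.3])+17*G[:,0],G)"
```

```text
t 2.33 fix tcp mm [ 81.    1.1 129.8] F fix [-0.  -0.5  0.2] grip 85.3
move [ 0.23 -0.06 -0.05] [47.9  1.1  1.3] q [ 0.23  0.34  1.72 -0.22  1.24  0.7 ]
```

```bash
python3 -m crank '[[0.2,0,0,24,1,1,1],[0.2,0,0,48,1.1,1.3,1],[0.2,0,0,48,1.1,1.3,1],[0.2,0,0,48,1.1,1.3,1]]'
python3 - <<'E'
from h import *
import pickle
pos();c=cam("wrist");im=grab_frame("wrist")
pickle.dump(c,open("camw2.pkl","wb"));g=cv2.convertScaleAbs(im[120:480,70:570,::-1],alpha=1.4)
cv2.imwrite("pics/w2.png",cv2.resize(g,None,fx=1.6,fy=1.6,interpolation=cv2.INTER_CUBIC))
from fit import link
k=link(.434,-.441);print((proj(f2w(np.array([[k['pin'][0],15,k['pin'][1]],[k['pin'][0],-15,k['pin'][1]],[72,16,33]])/1000),c)-[70,120])*1.6)
E
```

```text
time: 2.82
tool_pos: [0.6082, 0.0822, 0.0854]
tool_rot: [0.011, 1.311, -1.943]
wrist_force: [-0.2, 0.9, 0.5]
grip_width: 0.0855
t 2.83 fix tcp mm [66.6 -1.6 85.4] F fix [0.8 0.6 0.5] grip 85.5
[[328.64053978 335.6969178 ]
 [456.09932584 335.40178418]
 [344.74825259 185.70357837]]
```

View pics/w2.png

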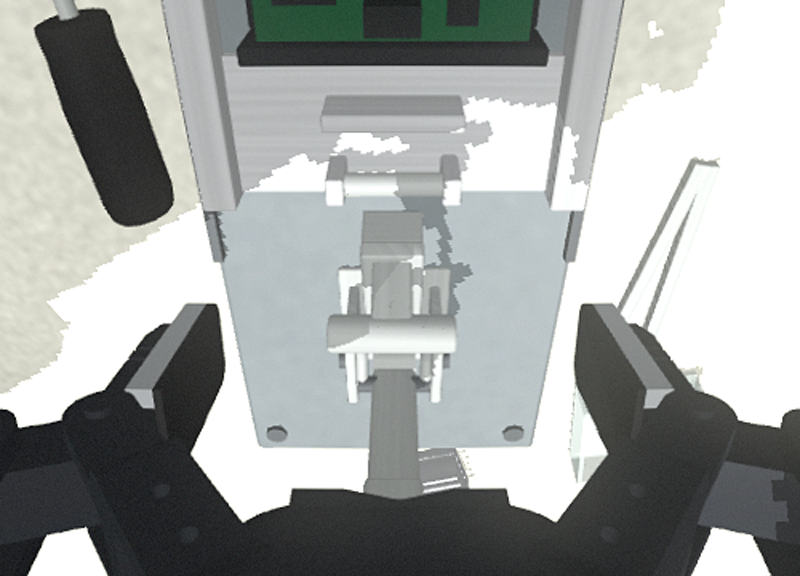

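```bash
python3 -m crank '[[0,0,0,0,-1.4,0,0],[0,0,0,0,-1.4,0,-1],[0,0,0,0,-1.4,0,-1],[0,0,0,0,-1.4,0,-1],[0,0,0,0,-1.4,0,-1]]' 
python3 -m crank '[[0,0,0,0,0,0,-1],[0,0,0,0,0,0,-1],[0,0,0,0,0,0,-1]]'
python3 - <<'E'
from h import *
for i in range(3): pos()
E
```

```text
time: 3.5
tool_pos: [0.6068, 0.0835, 0.0841]
tool_rot: [0.008, 1.31, -1.945]
wrist_force: [0.3, 1.3, 0.6]
grip_width: 0.0271
time: 3.88
tool_pos: [0.6068, 0.0834, 0.0841]
tool_rot: [0.008, 1.31, -1.945]
wrist_force: [1.8, 2.6, 2.4]
grip_width: 0.0275
t 3.88 fix tcp mm [67.2  0.2 84.1] F fix [ 3.  -0.7  2.4] grip 27.5
t 3.88 fix tcp mm [67.2  0.2 84.1] F fix [ 3.  -0.7  2.4] grip 27.5
t 3.88 fix tcp mm [67.2  0.2 84.1] F fix [ 3.  -0.7  2.4] grip 27.5
```

```bash
python3 -m crank '[[0,0,0,2.8,0,-3.3,-1],[0,0,0,5.6,0,-6.6,-1],[0,0,0,9.6,0,-9.8,-1],[0,0,0,13.5,0,-12.9,-1],[0,0,0,17.8,0,-16.2,-1]]' 
python3 -m crank '[[0,0,0,4.2,0,-3.3,-1],[0,0,0,4.2,0,-3.3,-1],[0,0,0,4.2,0,-3.3,-1]]'
python3 - <<'E'
from h import *
import pickle
from fit import *
s,A=pos();c=cam("wrist");im=grab_frame("wrist")
pickle.dump(c,open("camw3.pkl","wb"));g=cv2.convertScaleAbs(im[120:480,70:570,::-1],alpha=1.2)
cv2.imwrite("pics/w3.png",cv2.resize(g,None,fx=1.6,fy=1.6,interpolation=cv2.INTER_CUBIC))
d=w2f(s['tool_pos'])*1000-[67.2,.2,84.1];print(d)
q=inv_pin(np.array([71.8,100.3])+d[[0,2]]);k=link(*q);print(q,k)
px=lambda P:(proj(f2w(np.array(P)/1000),c)-[70,120])*1.6
print(px([[k['pin'][0],15,k['pin'][1]],[k['pin'][0],-15,k['pin'][1]],[72,16,33],[k['nose'][0],8,k['nose'][1]],[k['nose'][0],-8,k['nose'][1]]]))
E
```

```text
time: 4.5
tool_pos: [0.6104, 0.0927, 0.0622]
tool_rot: [0.005, 1.307, -1.948]
wrist_force: [1.0, -0.7, 2.8]
grip_width: 0.0273
time: 4.88
tool_pos: [0.6109, 0.0946, 0.0573]
tool_rot: [0.003, 1.308, -1.95]
wrist_force: [0.9, -4.5, 2.1]
grip_width: 0.0275
t 4.88 fix tcp mm [79.1  0.5 57.3] F fix [-3.8 -2.5  2.1] grip 27.5
[ 11.92620023   0.34163208 -26.82525402]
[ 0.40765752 -0.76190958] {'end': array([  8.69084204, 114.49475998]), 'o': array([ 1.62229051, 53.90568853]), 'pin': array([83.72620023, 73.47474598]), 'nose': array([82.5476449 , 39.48046694]), 'b': np.float64(-0.005252057211659), 'a': np.float64(1.4546575246054383)}
[[337.35542756 341.43953805]
 [465.49383805 341.33157872]
 [347.42252092 269.86367462]
 [372.48974686 255.49956008]
 [429.40667738 255.45444199]]
```

View pics/w3.png

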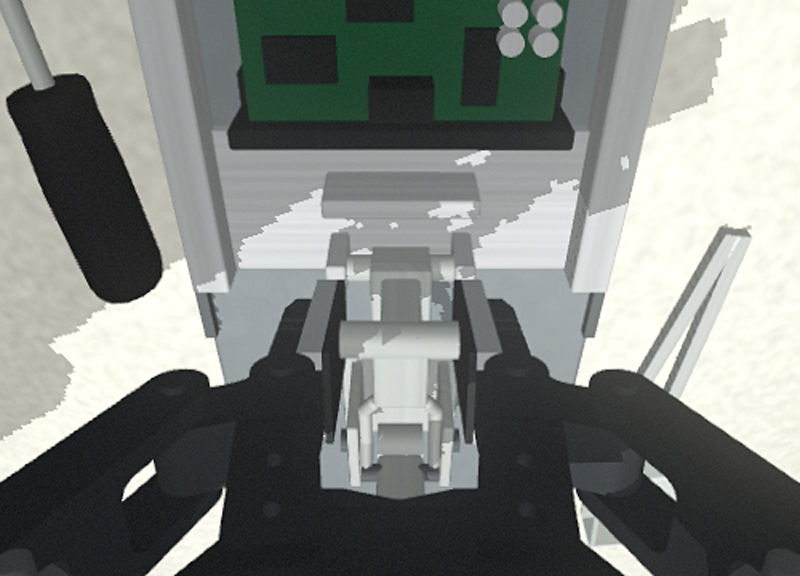

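```bash
python3 -m crank '[[0,0,0,2,0,-1.4,-1],[0,0,0,4,0,-2.8,-1],[0,0,0,6.1,0,-4.2,-1],[0,0,0,8.2,0,-5.4,-1],[0,0,0,8.2,0,-5.4,-1]]'
python3 - <<'E'
from fit import *
s,A=pos();d=w2f(s['tool_pos'])*1000-[67.2,.2,84.1]
q=inv_pin(np.array([71.8,100.3])+d[[0,2]]);print(q,link(*q))
E
```

```text
time: 5.55
tool_pos: [0.6126, 0.0981, 0.0481]
tool_rot: [0.006, 1.309, -1.946]
wrist_force: [1.8, -4.7, 2.2]
grip_width: 0.0276
t 5.55 fix tcp mm [83.   0.3 48.1] F fix [-3.7 -3.4  2.2] grip 27.6
[ 0.23847647 -0.69767435] {'end': array([ 21.1098297, 111.9678754]), 'o': array([ 3.94050154, 53.43400341]), 'pin': array([87.64261846, 64.29474113]), 'nose': array([82.90953437, 30.61094807]), 'b': np.float64(-0.11019788968972655), 'a': np.float64(1.285476465033452)}
```

```bash
python3 -m crank '[[0,0,0,1.6,0,-0.8,-1],[0,0,0,3.2,0,-1.6,-1],[0,0,0,4.8,0,-2.3,-1],[0,0,0,6.2,0,-3,-1],[0,0,0,6.2,0,-3,-1]]'
cat > st.py <<'E'
from fit import *
s,A=pos();d=w2f(s['tool_pos'])*1000-[67.2,.2,84.1]
q=inv_pin(np.array([71.8,100.3])+d[[0,2]]);k=link(*q);print(q.round(3),"pin",k['pin'].round(1),"nose",k['nose'].round(1),"b",k['b'].round(3))
E
python3 st.py
```

```text
time: 6.18
tool_pos: [0.6133, 0.0998, 0.0415]
tool_rot: [0.007, 1.31, -1.946]
wrist_force: [2.1, -0.2, 2.1]
grip_width: 0.0275
t 6.17 fix tcp mm [84.8  0.2 41.5] F fix [ 0.6 -2.   2.1] grip 27.5
[ 0.146 -0.679] pin [89.4 57.7] nose [82.2 24.4] b -0.184
```

```bash
python3 -m crank '[[0,0,0,0.4,0,0.8,-1],[0,0,0,0.8,0,1.6,-1],[0,0,0,1.1,0,2.4,-1],[0,0,0,1.1,0,2.4,-1]]' >/dev/null
python3 st.py
python3 -m crank '[[0,0,0,0.2,0,0.5,-1],[0,0,0,0.3,0,1,-1],[0,0,0,0.3,0,1,-1]]' >/dev/null
python3 st.py
```

```text
t 6.67 fix tcp mm [84.7 -0.  41.8] F fix [ 7.8 -0.9  4.1] grip 27.7
[ 0.157 -0.687] pin [89.3 58. ] nose [82.2 24.7] b -0.181
t 7.05 fix tcp mm [84.3 -0.1 41.9] F fix [ 9.5 -0.   4.2] grip 27.7
[ 0.187 -0.718] pin [88.9 58.1] nose [81.8 24.8] b -0.181
```

```bash
for i in 1 2; do python3 -m crank '[[0,0,0,0.2,0,0.5,-1],[0,0,0,0.3,0,1,-1],[0,0,0,0.3,0,1,-1]]' >/dev/null
python3 st.py; done
```

```text
t 7.42 fix tcp mm [83.4 -0.  41.9] F fix [10.7 -0.1  4. ] grip 27.1
[ 0.255 -0.788] pin [88.  58.1] nose [80.8 24.9] b -0.185
t 7.8 fix tcp mm [82.2 -0.  41.8] F fix [ 9.3 -0.   3.7] grip 27.6
[ 0.342 -0.88 ] pin [86.8 58. ] nose [79.5 24.8] b -0.189
```

```bash
for i in 1 2; do python3 -m crank '[[0,0,0,0.2,0,0.5,-1],[0,0,0,0.3,0,1,-1],[0,0,0,0.3,0,1,-1]]' >/dev/null
python3 st.py; done
```

```text
t 8.18 fix tcp mm [81.1 -0.1 41.8] F fix [9.1 0.  4.4] grip 27.3
[ 0.422 -0.961] pin [85.7 58. ] nose [78.3 24.8] b -0.191
t 8.55 fix tcp mm [81.  -0.1 41.9] F fix [12.   1.   3.3] grip 27.4
[ 0.428 -0.967] pin [85.6 58.1] nose [78.2 24.9] b -0.19
```

```bash
for i in 1 2; do python3 -m crank '[[0,0,0,0.5,0,0.1,-1],[0,0,0,1,0,0.1,-1],[0,0,0,1,0,0.1,-1]]' >/dev/null
python3 st.py; done
python3 - <<'E'
from fit import *
import pickle
s=sense();c=cam("wrist");im=grab_frame("wrist")
g=cv2.convertScaleAbs(im[220:440,220:430,::-1],alpha=1.3)
cv2.imwrite("pics/w4.png",cv2.resize(g,None,fx=2.6,fy=2.6,interpolation=cv2.INTER_CUBIC))
E
```

```text
t 8.93 fix tcp mm [81.  -0.2 41.3] F fix [12.9  0.4  6.6] grip 27.4
[ 0.431 -0.977] pin [85.6 57.5] nose [78.  24.4] b -0.197
t 9.3 fix tcp mm [80.5  0.1 40.2] F fix [13.6  0.6  4.5] grip 28.0
[ 0.47 -1.03] pin [85.1 56.4] nose [77.  23.3] b -0.211
```

View pics/w4.png

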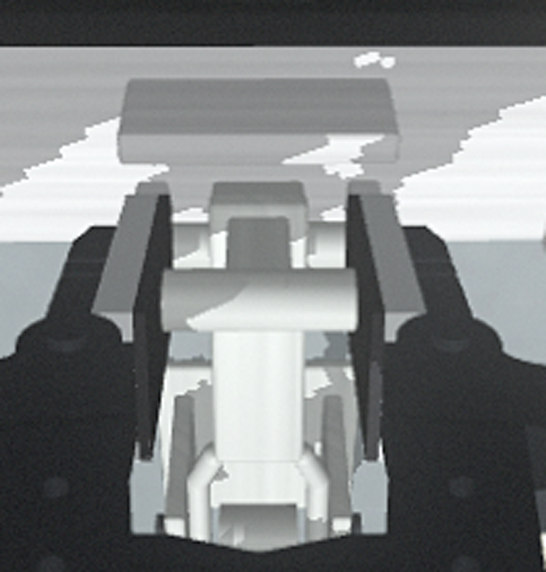

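```bash
python3 -m crank '[[0,0,0,0.4,0,0.1,-1],[0,0,0,0.8,0,0.3,-1],[0,0,0,0.8,0,0.3,-1]]' >/dev/null
python3 st.py; python3 -m crank '[[0,0,0,0.1,0,0.5,-1],[0,0,0,0.3,0,1,-1],[0,0,0,0.3,0,1,-1],[0,0,0,0.3,0,1,-1]]' >/dev/null
python3 st.py
```

```text
t 9.72 fix tcp mm [80.5  0.  39.6] F fix [13.9  1.7  5.7] grip 27.6
[ 0.476 -1.043] pin [85.1 55.8] nose [76.7 22.8] b -0.218
t 10.22 fix tcp mm [80.4 -0.  39.7] F fix [15.5  2.4  5.1] grip 27.7
[ 0.481 -1.048] pin [85.  55.9] nose [76.7 22.9] b -0.217
```

```bash
python3 -m crank '[[0,0,0,-0.4,0,-1.5,-1],[0,0,0,-0.8,0,-2.9,-1],[0,0,0,-0.8,0,-2.9,-1]]' >/dev/null; python3 st.py
python3 -m crank '[[0,0,0,0,0,0,-0.2],[0,0,0,0,0,0,-0.1],[0,0,0,0,0,0,0.1],[0,0,0,0,0,0,0.1],[0,0,0,0,0,0,0.1]]'; python3 st.py
python3 -m crank '[[0,0,0,-10,0,0,0.1],[0,0,0,-25,0,0,0.1],[0,0,0,-45,0,0,0.1],[0,0,0,-65,0,0,-1],[0,0,0,-65,0,0,-1]]'
python3 -m crank '[[0,0,0,0,0,0,-1],[0,0,0,0,0,0,-1]]'
cat > push.py <<'E'
from fit import *
import sys
def tgt(a,t,r=66,gap=0):
    a=np.radians(a);G=tilt(t)
    C=np.array([0,0,40.])+r*np.array([np.cos(a),0,np.sin(a)])+(3+gap)*np.array([np.sin(a),0,-np.cos(a)])
    return C-11*G[:,2],G
if __name__=="__main__":
    v=[float(x) for x in sys.argv[1:]];goto(*tgt(*v))
E
python3 push.py 87.5 15 62 20
```

```text
t 10.6 fix tcp mm [80.5  0.1 39.5] F fix [8.2 0.4 6.8] grip 27.6
[ 0.475 -1.042] pin [85.1 55.7] nose [76.7 22.8] b -0.219
time: 11.22
tool_pos: [0.6102, 0.0926, 0.0381]
tool_rot: [0.004, 1.309, -1.949]
wrist_force: [1.3, -0.2, -1.0]
grip_width: 0.0469
t 11.22 fix tcp mm [77.   0.5 38.1] F fix [ 0.2 -1.2 -1. ] grip 46.9
[ 0.728 -1.309] pin [81.6 54.3] nose [72.8 21.5] b -0.232
time: 11.85
tool_pos: [0.6189, 0.1095, 0.1045]
tool_rot: [0.024, 1.312, -1.929]
wrist_force: [0.4, 0.3, -0.2]
grip_width: 0.0111
time: 12.1
tool_pos: [0.6156, 0.1081, 0.1001]
tool_rot: [-0.001, 1.308, -1.954]
wrist_force: [-0.3, 0.3, -0.1]
grip_width: 0.0001
t 12.1 fix tcp mm [ 93.4   1.2 100.1] F fix [ 0.2  0.4 -0.1] grip 0.1
move [-0.05  0.07  0.03] [16.7  1.2 54.6] q [ 0.25  0.38  1.73 -0.23  1.2   0.73]
```

```bash
python3 -m crank '[[0,0,0,6,0.6,18,-1],[0,0,0,12,1.2,36,-1],[0,0,0,16.7,1.2,54,-1],[0,0,0,16.7,1.2,54,-1]]' >/dev/null
python3 - <<'E'
from fit import *
s,A=pos();c=cam("wrist");im=grab_frame("wrist")
g=cv2.convertScaleAbs(im[120:480,140:500,::-1],alpha=1.3)
cv2.imwrite("pics/w5.png",cv2.resize(g,None,fx=1.6,fy=1.6,interpolation=cv2.INTER_CUBIC))
px=lambda P:(proj(f2w(np.array(P)/1000),c)-[140,120])*1.6
for cc in [(.48,-1.048),(.44,-1.0)]:
    k=link(*cc);print(px([[k['pin'][0],15,k['pin'][1]],[k['pin'][0],-15,k['pin'][1]],[72,16,33],[k['end'][0],0,k['end'][1]]]).round(0))
E
python3 push.py 87.5 15 62 0
```

```text
t 12.6 fix tcp mm [35.3 -0.5 98.8] F fix [-0.  -0.8 -0.1] grip -0.4
[[230.  66.]
 [339.  66.]
 [235.  80.]
 [286. 438.]]
[[230.  65.]
 [339.  65.]
 [235.  80.]
 [286. 430.]]
t 12.65 fix tcp mm [36.4 -0.8 99. ] F fix [ 0.2  0.4 -0.1] grip -0.1
move [-0.17 -0.02 -0.04] [ 5.3 -0.7 19.4] q [ 0.18  0.33  1.8  -0.24  1.16  0.67]
```

View pics/w5.png

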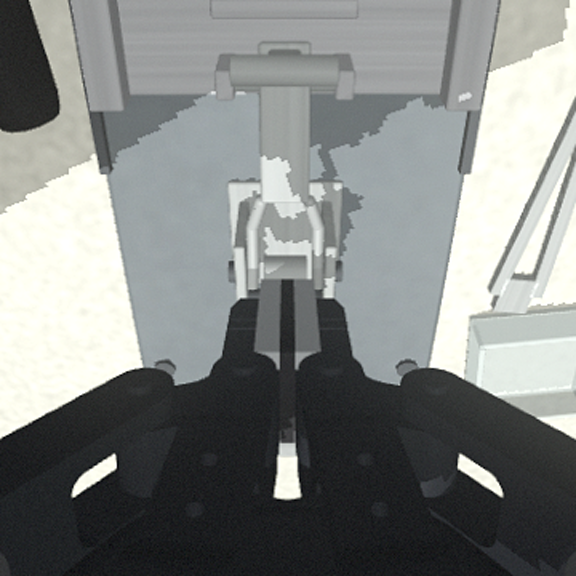

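```bash
cat > plan.py <<'E'
from push import *
s,A=pos();p0=w2f(s['tool_pos'])*1000
r=float(sys.argv[1])
for a in map(float,sys.argv[2:]):
    P,G=tgt(a,15-27*(a-87)/101,r);d=A.T@(P-p0);print(a,R.from_matrix(A.T@G).as_rotvec(degrees=True).round(1),d.round(1))
print(s['qpos'].round(2))
E
python3 plan.py 64 88 92 96 100 104
```

```text
t 12.65 fix tcp mm [36.4 -0.8 99. ] F fix [ 0.2  0.4 -0.1] grip -0.1
88.0 [-0.2  0.2 -0. ] [ 3.4 -0.7 20.4]
92.0 [-0.2  1.3 -0. ] [ 4.1 -0.7 24.7]
96.0 [-0.2  2.4 -0. ] [ 5.2 -0.7 29. ]
100.0 [-0.2  3.5 -0. ] [ 6.5 -0.7 33.2]
104.0 [-0.2  4.5 -0. ] [ 8.1 -0.7 37.3]
[ 0.18  0.33  1.8  -0.24  1.16  0.67]
```

```bash
python3 -m crank '[[0,0,0,1.7,-0.7,10,-1],[0,0.2,0,3.4,-0.7,20,-1],[0,1.3,0,4.1,-0.7,25,-1],[0,2.4,0,5.2,-0.7,29,-1],[0,3.5,0,6.5,-0.7,33,-1]]'; python3 plan.py 64 100 104 108 112 116 120
```

```text
time: 13.28
tool_pos: [0.5838, 0.0256, 0.1016]
tool_rot: [0.01, 1.374, -1.943]
wrist_force: [0.0, 5.1, 1.3]
grip_width: 0.0002
t 13.28 fix tcp mm [  5.   -0.  101.6] F fix [4.7 1.9 1.3] grip 0.2
100.0 [-0.1 -0.2 -0.1] [0.7 0.  2.3]
104.0 [-0.1  0.8 -0.1] [2.  0.  6.5]
108.0 [-0.1  1.9 -0.1] [ 3.7  0.  10.6]
112.0 [-0.1  3.  -0.1] [ 5.6  0.  14.5]
116.0 [-0.1  4.  -0.1] [ 7.8  0.  18.3]
120.0 [-0.1  5.1 -0.1] [10.3  0.  21.9]
[ 0.1   0.27  1.86 -0.2   1.11  0.58]
```

```bash
python3 -m crank '[[0,0.8,0,2,0,6.5,-1],[0,1.9,0,3.7,0,10.6,-1],[0,3,0,5.6,0,14.5,-1],[0,4,0,7.8,0,18.3,-1],[0,5.1,0,10.3,0,21.9,-1]]'; python3 plan.py 64 120 124 128 132 136 140
```

```text
time: 13.9
tool_pos: [0.5751, 0.004, 0.0961]
tool_rot: [0.019, 1.463, -1.934]
wrist_force: [0.3, 6.4, 1.6]
grip_width: 0.0002
t 13.9 fix tcp mm [-18.3   0.   96.1] F fix [6.1 2.1 1.6] grip 0.2
120.0 [-0.1  0.  -0.1] [0.4 0.  0.2]
124.0 [-0.1  1.1 -0.1] [2.8 0.  3.8]
128.0 [-0.1  2.1 -0.1] [5.4 0.  7.3]
132.0 [-0.1  3.2 -0.1] [ 8.3  0.  10.5]
136.0 [-0.1  4.3 -0.1] [11.4  0.  13.5]
140.0 [-0.1  5.3 -0.1] [14.7  0.  16.3]
[ 0.02  0.23  1.92 -0.12  1.04  0.47]
```

```bash
python3 -m crank '[[0,1.1,0,2.8,0,3.8,-1],[0,2.1,0,5.4,0,7.3,-1],[0,3.2,0,8.3,0,10.5,-1],[0,4.3,0,11.4,0,13.5,-1],[0,5.3,0,14.7,0,16.3,-1]]'; python3 plan.py 64 140 144 148 152 156 160
```

```text
time: 14.52
tool_pos: [0.5682, -0.013, 0.0836]
tool_rot: [0.109, 1.554, -1.845]
wrist_force: [-0.5, 5.1, 3.3]
grip_width: -0.0001
t 14.53 fix tcp mm [-36.7   0.1  83.6] F fix [4.5 2.3 3.3] grip -0.1
140.0 [-0.1  0.1 -0.1] [ 0.3  0.1 -0.6]
144.0 [-0.1  1.2 -0.1] [3.5 0.1 2.3]
148.0 [-0.1  2.3 -0.1] [6.9 0.1 4.9]
152.0 [-0.1  3.3 -0.1] [10.5  0.1  7.3]
156.0 [-0.1  4.4 -0.1] [14.3  0.1  9.4]
160.0 [-0.1  5.5 -0.1] [18.2  0.1 11.2]
[-0.06  0.2   1.97 -0.02  0.97  0.34]
```

```bash
python3 -m crank '[[0,1.2,0,3.5,0,2.3,-1],[0,2.3,0,6.9,0,4.9,-1],[0,3.3,0,10.5,0,7.3,-1],[0,4.4,0,14.3,0,9.4,-1],[0,5.5,0,18.2,0,11.2,-1]]'; python3 plan.py 64 160 164 168 170 172 174 176 178 180 182 188
```

```text
time: 15.15
tool_pos: [0.5635, -0.0249, 0.0646]
tool_rot: [3.124, 1.493, 1.171]
wrist_force: [-2.3, 1.5, 4.5]
grip_width: -0.0
t 15.15 fix tcp mm [-49.5   0.1  64.6] F fix [0.6 2.7 4.5] grip -0.0
160.0 [-0.   0.1 -0.1] [-0.8  0.1 -1.4]
164.0 [-0.   1.2 -0.1] [3.  0.1 0.5]
168.0 [-0.   2.2 -0.1] [7.  0.1 2.1]
170.0 [-0.   2.8 -0.1] [9.  0.1 2.8]
172.0 [-0.   3.3 -0.1] [11.   0.1  3.4]
174.0 [-0.   3.8 -0.1] [13.1  0.1  4. ]
176.0 [-0.   4.4 -0.1] [15.2  0.1  4.5]
178.0 [-0.   4.9 -0.1] [17.3  0.1  4.9]
180.0 [-0.   5.4 -0.1] [19.4  0.1  5.2]
182.0 [-0.   6.  -0.1] [21.5  0.1  5.4]
188.0 [-0.   7.6 -0.1] [27.9  0.1  5.7]
[-0.13  0.2   2.01  0.09  0.91  0.19]
```

```bash
python3 -m crank '[[0,1.2,0,3,0,0.5,-1],[0,2.2,0,7,0,2,-1],[0,2.8,0,9,0,2.8,-1],[0,3.3,0,11,0,3.4,-1],[0,3.8,0,13,0,4,-1]]'; python3 plan.py 66 174 178 182 186 190
```

```text
time: 15.78
tool_pos: [0.5629, -0.0273, 0.0513]
tool_rot: [3.129, 1.427, 1.176]
wrist_force: [0.8, -0.8, 1.6]
grip_width: -0.0002
t 15.78 fix tcp mm [-51.9  -0.2  51.3] F fix [-0.5 -1.   1.6] grip -0.2
174.0 [-0.   0.  -0.1] [-0.6 -0.2  2.5]
178.0 [-0.   1.1 -0.1] [ 3.7 -0.2  3.6]
182.0 [-0.   2.2 -0.1] [ 8.  -0.2  4.5]
186.0 [-0.   3.2 -0.1] [12.4 -0.2  5.1]
190.0 [-0.   4.3 -0.1] [16.8 -0.3  5.3]
[-0.18  0.21  2.04  0.18  0.87  0.09]
```

```bash
python3 - <<'E'
from fit import *
s,A=pos();c=cam("wrist");im=grab_frame("wrist")
g=cv2.convertScaleAbs(im[:,90:550,::-1],alpha=1.3)
cv2.imwrite("pics/w6.png",cv2.resize(g,None,fx=1.25,fy=1.25,interpolation=cv2.INTER_CUBIC))
px=lambda P:(proj(f2w(np.array(P)/1000),c)-[90,0])*1.25
a=np.radians(190);print(px([[75*np.cos(a),8,43+75*np.sin(a)],[75*np.cos(a),-8,43+75*np.sin(a)],[72,16,33],[62.3,16,33]]).round(0))
E
python3 push.py 187 -12 68 0
```

```text
t 15.78 fix tcp mm [-51.9  -0.2  51.3] F fix [-0.5 -1.   1.6] grip -0.2
[[265. 426.]
 [307. 426.]
 [239.  19.]
 [239.  48.]]
t 15.82 fix tcp mm [-52.   -0.   50.9] F fix [-0.5 -0.7  1.4] grip 0.2
move [-0.04  3.76 -0.09] [13.1 -0.   7. ] q [-0.18  0.21  2.04  0.18  0.87  0.08]
```

View pics/w6.png

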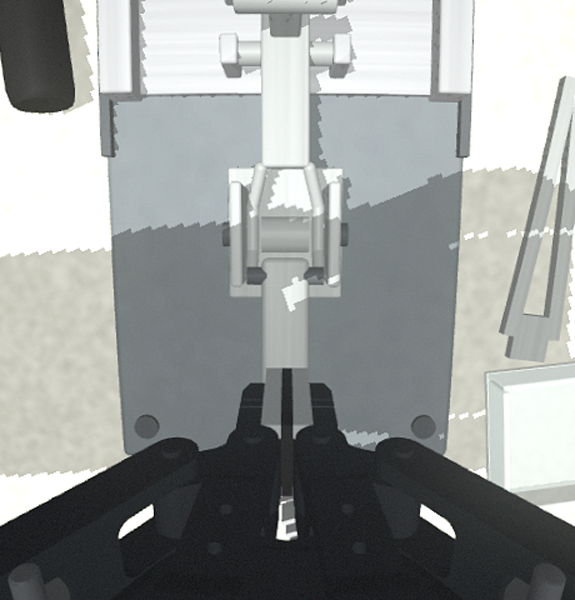

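```bash
python3 push.py 190 -16 70 8;python3 push.py 190 -16 70 3;python3 push.py 190 -16 70 0
```

```text
t 15.82 fix tcp mm [-52.   -0.   50.9] F fix [-0.5 -0.7  1.4] grip 0.2
move [-0.03  7.76 -0.09] [ 8.  -0.   9.5] q [-0.18  0.21  2.04  0.18  0.87  0.08]
t 15.82 fix tcp mm [-52.   -0.   50.9] F fix [-0.5 -0.7  1.4] grip 0.2
move [-0.03  7.76 -0.09] [13.  -0.   9.3] q [-0.18  0.21  2.04  0.18  0.87  0.08]
t 15.82 fix tcp mm [-52.   -0.   50.9] F fix [-0.5 -0.7  1.4] grip 0.2
move [-0.03  7.76 -0.09] [15.9 -0.   9.3] q [-0.18  0.21  2.04  0.18  0.87  0.08]
```

```bash
python3 -m crank '[[0,4,0,4,0,5,-1],[0,7.8,0,8,0,9.5,-1],[0,7.8,0,10,0,9.4,-1],[0,7.8,0,11,0,9.3,-1],[0,7.8,0,11,0,9.3,-1]]'; python3 push.py 190 -16 70 0
```

```text
time: 16.45
tool_pos: [0.5598, -0.0337, 0.0391]
tool_rot: [3.137, 1.292, 1.186]
wrist_force: [0.6, 0.3, 0.2]
grip_width: -0.0001
t 16.45 fix tcp mm [-59.    0.2  39.1] F fix [ 0.5 -0.5  0.2] grip -0.1
move [ 0.03  0.03 -0.06] [5.1 0.2 1.4] q [-0.28  0.23  2.07  0.37  0.85 -0.14]
```

```bash
python3 -m crank '[[0,0,0,2,0,1,-1],[0,0,0,4,0,1.4,-1],[0,0,0,5,0,1.7,-1],[0,0,0,6,0,2,-1],[0,0,0,6,0,2,-1]]'; python3 push.py 190 -16 70 0
```

```text
time: 17.08
tool_pos: [0.5598, -0.0343, 0.0334]
tool_rot: [3.138, 1.291, 1.185]
wrist_force: [-2.6, 1.9, 3.7]
grip_width: 0.0001
t 17.07 fix tcp mm [-59.6   0.   33.4] F fix [0.8 3.1 3.7] grip 0.1
move [-0.02 -0.04 -0.07] [-0.2  0.  -0.8] q [-0.28  0.24  2.07  0.38  0.84 -0.15]
```

```bash
python3 -m crank '[[0,0,0,0.5,0,0.15,-1],[0,0,0,1,0,0.3,-1],[0,0,0,1,0,0.3,-1]]' | grep force;python3 -m crank '[[0,0,0,0.5,0,0.15,-1],[0,0,0,1,0,0.3,-1],[0,0,0,1,0,0.3,-1]]'|grep force
```

```text
wrist_force: [-5.1, 1.2, 10.5]
wrist_force: [-6.9, 1.1, 15.9]
```

```bash
python3 -m crank '[[0,0,0,-2,0,-0.6,-1],[0,0,0,-6,0,-1.7,-1],[0,0,0,-20,0,-4,-1],[0,0,0,-50,0,-8,-1],[0,0,0,-90,0,-10,-1]]'
python3 -m crank '[[0,-8,0,-30,0,0,-1],[0,-16,0,-60,0,20,-1],[0,-16,0,-60,0,20,-1],[0,-16,0,-60,0,20,-1]]'
python3 - <<'E'
from fit import *
s,A=pos();c=cam("wrist");im=grab_frame("wrist")
cv2.imwrite("pics/w7.png",im[:,:,::-1])
px=lambda P:proj(f2w(np.array(P)/1000),c)
a=np.radians(190);print(px([[75*np.cos(a),8,43+75*np.sin(a)],[75*np.cos(a),-8,43+75*np.sin(a)],[72,16,33],[62.3,16,33],[62.3,-16,33]]).round(0))
E
```

```text
time: 18.45
tool_pos: [0.5531, -0.0486, 0.1205]
tool_rot: [-3.14, 1.292, 1.191]
wrist_force: [0.9, -0.9, 0.6]
grip_width: -0.0001
time: 18.95
tool_pos: [0.54, -0.0812, 0.1715]
tool_rot: [3.075, 1.569, 1.123]
wrist_force: [-0.1, 0.2, -0.7]
grip_width: -0.0001
t 18.95 fix tcp mm [-110.4    0.9  171.5] F fix [ 0.2  0.2 -0.7] grip -0.1
[[310. 178.]
 [331. 178.]
 [296. -44.]
 [296. -28.]
 [345. -28.]]
```

View pics/w7.png

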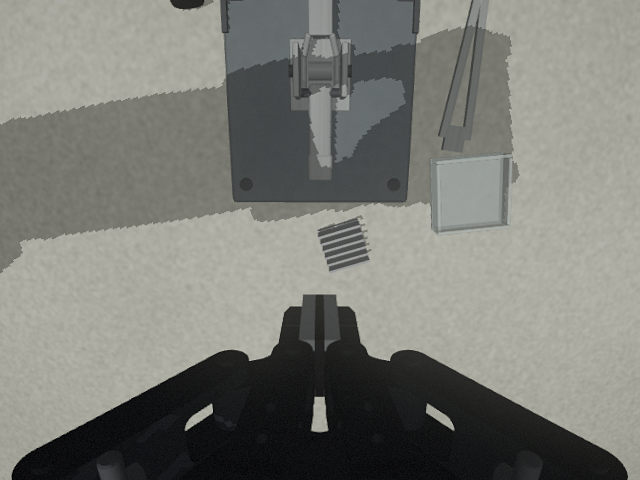

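```bash
python3 -m crank '[[0,0,0,-10,0,-50,-1],[0,0,0,-20,0,-100,-1],[0,0,0,-20,0,-140,-1],[0,0,0,-20,0,-140,-1],[0,0,0,-20,0,-140,-1]]' >/dev/null
python3 - <<'E'
from fit import *
s,A=pos();c=cam("wrist");im=grab_frame("wrist")
g=im[100:440,160:480,::-1]
cv2.imwrite("pics/w8.png",cv2.resize(g,None,fx=1.7,fy=1.7,interpolation=cv2.INTER_CUBIC))
px=lambda P:(proj(f2w(np.array(P)/1000),c)-[160,100])*1.7
a=np.radians(190);print(px([[75*np.cos(a),8,43+75*np.sin(a)],[75*np.cos(a),-8,43+75*np.sin(a)],[72,16,33],[62.3,16,33],[62.3,-16,33]]).round(0))
E
```

```text
t 19.62 fix tcp mm [ 28.2   1.  190.4] F fix [ 0.5 -0.2 -0.6] grip 0.0
[[258. 389.]
 [289. 389.]
 [239. 110.]
 [239. 132.]
 [309. 132.]]
```

View pics/w8.png

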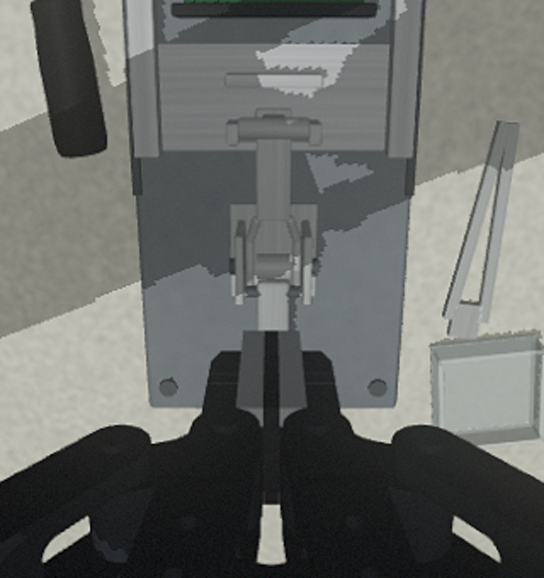

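The keeper posts sit at rows 120–145, centred near 132. That matches the latched prediction (132), not the open one (110), and the claw is still over the bar.

```bash
python3 -c "
from workcell import *
print(sign_off())"
```

```text
the job is handed in; nothing more can be done
None
```

The board is clamped, and I've handed the job in at about 20 s of the 64 s allowed. I pinched the claw's pin, lowered the claw into the keeper slot, drew it snug (about 15 N pull) and let go. Then I swung the lever over centre with shut fingers, bedded it with one press near its end, and backed the arm off.

**What the last checks showed:**
- **Lever:** in the images its end is within about 2 pixels of where the closed position should put it.
- **Head:** the keeper appears where it should be with the head about 9.7 mm drawn in, and the claw was still over the bar after the arm had backed away.
- **Robot:** it was touching nothing at the end, with wrist force back to about zero.

**What didn't go exactly as planned or wasn't checked:**
- **Final press:** it read 15.9 N vertically, with about 7 N of sideways force alongside it. I could not measure the force on the rubber stop itself.
- **Lowering onto the bar:** when I drew the claw in, it was still about 2 mm above resting on the bar. I lowered it gently before finishing the pull, with vertical force on the tool staying under 7 N.
- **Bystanders:** I did not compare every bench item before and after. My moves stayed over the fixture, and the driver, tweezers, tray and heatsink looked undisturbed in the last views.

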